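# Raise the counting shelf to its upper position and load the sample

## Task

The dark sample is to be counted in the far geometry. On the counting stand, press in the spring button in the post and raise the sleeve that carries the white sample shelf until the button pops fully out through the hole in the brass plate; feel for its stop, do not force the sleeve against the button, and let go so that the sleeve hangs on the button. Then set the jar with the dark contents upright in the ring of the raised shelf, without knocking the detector or disturbing the other jar, the survey meter or the tweezers.

Things in the scene. Friction and masses are not known exactly. Their poses are not given: they have to be found in the camera images.
- stand: Counting stand, fixed on the desk: grey base 104 x 196 x 12 mm (y -35 to +161, x -52 to +52) with an upright square steel post, 25.5 mm wide. Origin on the post's axis at the base's underside (desk top); z up. Detector and shelf lie towards +y, the spring button looks towards -x.
- button: Domed steel spring button, 12 mm across, in the post's -x face, 149 mm above the desk (its height is fixed). Origin at the dome's tip: 21 mm from the post's axis when out, 6 mm proud of the sleeve's face; moves along the stand's +x when pressed. Spring: 4 N when out, 8 N flush with the sleeve's face, 10 N wholly under its 2 mm wall.
- button_hole (a point): Fixed point where the button leaves the sleeve's -x face (15 mm from the axis, 149 mm up). A flat finger presses it flush; raising the sleeve then cams the dome under the edge (pull about 20 N, grip some 25 N). Within 3 mm of a hole the dome rises into it and takes load off the hand, but half out it slips back; fully out it locks, felt as a firm stop 1 mm on. It bears up to 20 N.
- sleeve: Dark grey square tube 30 x 30 mm sliding up the post, axes as the stand's; 0.77 kg with shelf, friction 1 to 3 N, greased (drag 1.5 N at 10 mm/s), drops if neither held nor latched. Origin on the axis at its upper button hole (13 mm), where the button is at the start. Second hole (13 mm): in the brass plate on the -x face, 41 to 65 mm lower; trimmed at calibration, not known closer.
- sleeve_cap (a point): Top of the sleeve's black end cap, 29 mm above the sleeve's origin. The tube's -x and +x faces can be pinched from above, fingers closing along the stand's x (30 mm wide, 36 mm over the button). The brass plate, 49 x 25 mm, lies flush in the -x face below the button; its hole is 31 mm below its upper end. A hole leaves the button about 1 mm of play.
- shelf_seat (a point): Centre of the sample shelf's floor, on the sleeve's arm: 100 mm from the axis towards the stand's +y, 37 mm below the sleeve's origin, over the detector. White dish, 67 mm outside, 56 mm inside, rim 6.5 mm above the floor. Rises with the sleeve: floor 112 mm above the desk at the start, 151 to 177 mm when latched in the brass plate.
- detector: Upright aluminium radiation detector, 75 mm diameter (84 mm at its flange), top with black window 95 mm above the desk, fixed on the base under the shelf. Origin at the centre of its foot, 12 mm above the desk. Delicate: not to be knocked (5 N).
- dark_jar: Sample jar with black contents and a white ribbed screw cap, loose, about 0.07 kg: body 48 mm, cap 52 mm diameter (from 42 mm up), 55 mm high. Origin at the centre of its underside, z up.
- yellow_jar: Same jar with yellow contents, loose, a bystander. Origin at the centre of its underside.
- meter: Yellow survey meter 163 x 66 x 67 mm lying on the desk, loose, a bystander. Origin under its middle, long side along its x.
- steel_tweezers: Steel tweezers 16 x 126 x 10 mm lying on the desk, loose, a bystander. Origin under their middle, long side along y.
Mind the look-alikes: they are no part of the job. Leave any brown or pink look-alike of the dark_jar alone.

How it is judged:
By the outcome, as a careful person would: the job done as asked, in the order asked, and still so for the second after the job is handed in, with the robot touching nothing.
It also fails if it takes over 72 s, if anything falls off the work surface, if the arm or the gripper's body presses on something with over 40 N, if the wrist force passes 120 N, or if a joint passes its speed limit or range.

## Robot

A 7-joint arm with a two-finger parallel gripper is mounted at the origin on a cart in front of the work surface, level with it; the furniture and walls round the work are solid. World frame = base frame: x ahead of the robot, y to its left, z up, the work surface at z = 0. Lengths are in m, angles in rad, forces in N, time in s.
With the tool pointing down it reaches from about 0.425 to 0.925 m from the base axis. Payload 6.8 kg.
Tool frame: the origin (TCP) lies midway between the tips of the shut fingers; the grasp point (between the pads) lies 19 mm behind it; z points along the fingers, y is the line along which they close (so a half turn about z gives the same grasp; the last joint's range is limited). The gripper opens to 85 mm and grips with 20 to 120 N. Pads are 22 mm wide; open, the fingers measure 114 mm over their backs; the gripper's body (76 mm by 85 mm) begins 54 mm behind the grasp point. The pads swing forward as they close: fully open they stand 13 mm farther back than shut.
Start: joints at [1.103, 0.477, 0.022, 1.555, -0.011, 1.109, -0.083], TCP at [0.238, -0.632, 0.231] pointing down, gripper open.
Joint ranges: [-2.96, 2.96], [-0.34, 2.1], [-1.41, 1.46], [0.24, 2.44], [-1.37, 4.51], [0.17, 1.92], [-2.96, 2.96]. Speed limits (rad/s): [2.39, 2.39, 3.14, 3.14, 3.14, 3.14, 3.14].

## Interface

Orientations are given as a unit quaternion [w, x, y, z].
In Python, from station import manip, snapshot gives the robot as it stands. The module is installed in compiled form; this text tells all that it offers.
- The arm moves only by the shell command python3 -m creep [OPENING] [FORCE], which reads ROWS from standard input. ROWS is a JSON list that holds a single list of rows (three levels of brackets), with 1 to 12 rows, each of 6 numbers: dx, dy, dz in parts of the range, where 1.0 means 0.8 m, then a rotation vector rx, ry, rz in fractions of the full range, 1 being 120 degrees; each row is the pose to reach, as a shift and turn from the pose commanded when the command began, along the tool's axes at that moment; what a row does not reach only later rows make up. A row lasts 1/10 s, in which the tool goes at most 0.05 m and 0.15 rad, less where a joint would pass 70% of its speed; a pose out of reach is approached as far as the arm can. OPENING is the opening from 0.0 (shut) to 1.0 (fully open), set as the command begins (- or left out keeps the last). The fingers move at their own pace and stop on an object; FORCE is the grip in N (left out, the last holds). Time passes only in rows, so rows that do not move let the fingers close. It prints the time, the measured TCP pose, the force, the opening and the grip force at its end. A shift or turn number past 1, either way, is cut back to 1. Input that does not fit is refused with a message, and nothing moves.
- manip.get_state(): the state, without advancing time (a new reading comes with each control period).
- snapshot(name): name is "scene" or "top" or "wrist"; returns a dict with "img" (400x640x3 uint8, blue, green, red), "depth" (400x640 float32, m along the optical axis (not along the pixel's ray), 0 where there is no reading), "fx", "fy", "cx", "cy" (pixels), "R" (3x3) and "t" (3): a world point X has camera coordinates R X + t; the wrist camera has in their place "T_tool_cam" (4x4, takes a point from camera to tool coordinates, whose origin is the TCP and whose axes are the flange's). Camera axes: x right, y down, z forward; pixel columns grow to the right and rows downward; lengths in m; the calibration is good to about 2 mm. A picture is of the moment at which its call begins: read the wrist's pose just before it.
- manip.finish_job(): hands the job in; it is judged then, once.
The state is a dict: "time_s": time; "joint_positions": joint angles; "joint_vel": joint speeds; "effort": joint torques, N m; "tool_pos": TCP position; "orientation": TCP orientation; "wrist_force": force on the tool from outside, world axes, zero at the start; "torque": the same for the moment, N m; "opening": opening from 0.0 (shut) to 1.0 (fully open); "grip_force": force on a finger pad.
Only numpy, scipy, OpenCV 4.12 (cv2) and the standard library are available. Lean on these libraries where they do the work, as an engineer would, in place of code of your own. Each camera call takes 0.05 s, during which the arm holds its last target. There are 200 camera calls.

## Working session

There is one attempt and no reset: what is moved stays moved. The work goes in short steps, Python scripts to look and compute and a shell command to move; the robot and the scene stay as the last step left them, time stands still between calls to the robot, and variables do not carry over. Pictures are saved under pics/ and viewed, at most 10 in all, crops included, and the job is handed in when it is done.

```bash
mkdir -p pics
cat > h.py <<'E'
import numpy as np, cv2, sys
from station import manip, snapshot
def snap(n):
    s=snapshot(n); np.savez('pics/%s.npz'%n,**{k:v for k,v in s.items()}); return s
def world(s,u,v,d=None):
    d=s['depth'][int(v),int(u)] if d is None else d
    p=np.array([(u-s['cx'])/s['fx']*d,(v-s['cy'])/s['fy']*d,d])
    return np.array(s['R']).T@(p-np.array(s['t']))
E
python3 - <<'E'
from h import *
a=snap('scene');b=snap('top')
cv2.imwrite('pics/a.png',a['img']);cv2.imwrite('pics/b.png',b['img'])
print(manip.get_state())
for s in(a,b):print(s['fx'],-s['R'].T@s['t'],s['R'])
E
```

```text
{'time_s': 0.1, 'joint_positions': array([ 1.10289313,  0.47773021,  0.02237836,  1.55639093, -0.01148601,
        1.10929828, -0.08311999]), 'joint_vel': array([ 1.45114796e-04, -2.04198523e-03,  6.22979828e-05, -3.31492857e-03,
        2.30217875e-03,  1.38413953e-03,  6.49546657e-04]), 'effort': array([ 4.96762310e-03, -5.97759390e+01,  1.61441412e+00, -2.81954098e+01,
        1.28852378e-02,  5.06944794e-03,  2.00689470e-05]), 'tool_pos': array([ 0.23742855, -0.63127203,  0.23039888]), 'orientation': array([-8.18236676e-04,  9.83863262e-01,  1.78919982e-01, -2.26743859e-04]), 'wrist_force': array([ 0.48401373, -0.1643267 ,  0.08362999]), 'torque': array([ 0.02515191, -0.00070957, -0.01496525]), 'grip_force': 0.0, 'opening': 1.0010895981821166}
372.1853707264397 [-0.16558667  0.87280897  0.70101745] [[-0.77226709 -0.63489239 -0.0226981 ]
 [-0.28123945  0.37369254 -0.88388815]
 [ 0.56965596 -0.67621413 -0.46714723]]
513.0174134972605 [0.36957838 0.08126685 1.42776539] [[-0.00611176 -0.99984178  0.0167054 ]
 [-0.99052519  0.00376114 -0.13727968]
 [ 0.13719512 -0.01738614 -0.99039145]]
```

View pics/a.png

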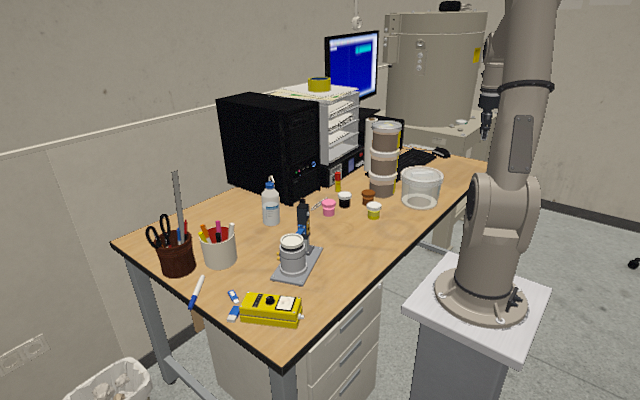

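View pics/b.png

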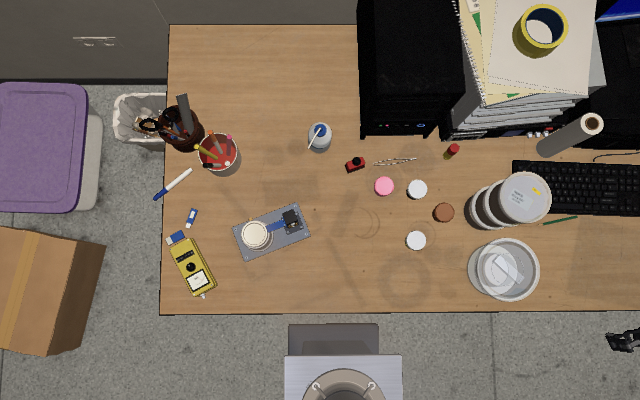

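Candidates for the dark jar, as top-view pixels: white caps at (417,189) and (416,240), pink (384,186), brown (443,212). In the scene view, black contents are at (344,200) and yellow at (374,211). The black one lies farther from the robot, so I take top (417,189). I'll check it in a close crop.

Run:
```python
from h import *
a=dict(np.load('pics/scene.npz'));b=dict(np.load('pics/top.npz'))
A=cv2.resize(a['img'][165:290,260:400],None,fx=4,fy=4,interpolation=cv2.INTER_CUBIC)
cv2.imwrite('pics/c.png',A)
B=cv2.resize(b['img'][195:265,225:325],None,fx=8,fy=8,interpolation=cv2.INTER_CUBIC)
cv2.imwrite('pics/d.png',B)
for n,u,v in [('dark',417,189),('yel',416,240),('pink',384,186),('brown',443,212),('shelf',255,235),('post',291,219)]:
    print(n,world(b,u,v).round(3))
for n,u,v in [('dark',344,195),('yel',374,206)]: print(n,world(a,u,v).round(3))
# cap centroid by height from depth
H,W=b['depth'].shape;U,V=np.meshgrid(np.arange(W),np.arange(H));d=b['depth']
P=np.stack([(U-b['cx'])/b['fx']*d,(V-b['cy'])/b['fy']*d,d],-1)-b['t'];P=P@b['R']
for c,r,lo,hi in [((417,189),18,.045,.065),((416,240),18,.045,.065),((384,186),16,.045,.065),((443,212),16,.045,.065),((255,235),24,.105,.13),((291,219),18,.172,.2)]:
    m=(abs(U-c[0])<r)&(abs(V-c[1])<r)&(P[...,2]>lo)&(P[...,2]<hi)&(d>0)
    q=P[m]; print(c,m.sum(),q.mean(0).round(4),((q.min(0)+q.max(0))/2).round(4),np.ptp(q,axis=0).round(3))
    if c[0] in(255,291,417):print(cv2.minEnclosingCircle(q[:,:2].astype(np.float32)),cv2.minAreaRect(q[:,:2].astype(np.float32)))
m=(abs(U-272)<46)&(abs(V-231)<40)&(P[...,2]>.006)&(d>0)
print(cv2.minAreaRect(P[m][:,:2].astype(np.float32)))
m=(abs(U-395)<28)&(abs(V-161)<7)&(P[...,2]>.004)&(d>0);print('tw',P[m].min(0),P[m].max(0))
```

```text
dark [ 0.593 -0.206  0.053]
yel [ 0.454 -0.198  0.058]
pink [ 0.601 -0.116  0.059]
brown [ 0.529 -0.274  0.057]
shelf [0.466 0.226 0.113]
post [0.5   0.132 0.176]
dark [ 0.591 -0.196  0.054]
yel [ 0.45  -0.188  0.054]
(417, 189) 311 [ 0.5932 -0.206   0.0549] [ 0.5938 -0.2073  0.0539] [0.054 0.055 0.017]
((0.5932227969169617, -0.20687435567378998), 0.02788538485765457) ((0.5935221910476685, -0.20680049061775208), (0.05255725607275963, 0.053036391735076904), 69.86917877197266)
(416, 240) 320 [ 0.4538 -0.1976  0.0545] [ 0.4533 -0.1972  0.054 ] [0.052 0.051 0.016]
(384, 186) 314 [ 0.6021 -0.1151  0.0548] [ 0.6035 -0.1151  0.0543] [0.054 0.052 0.018]
(443, 212) 319 [ 0.5291 -0.2764  0.0548] [ 0.5289 -0.2771  0.054 ] [0.051 0.054 0.017]
(255, 235) 590 [0.471  0.224  0.1124] [0.4695 0.2151 0.1149] [0.064 0.095 0.02 ]
((0.47657114267349243, 0.21188801527023315), 0.05090668424963951) ((0.4693457782268524, 0.21502810716629028), (0.06400877982378006, 0.09512370824813843), 0.3762792944908142)
(291, 219) 153 [0.5059 0.1354 0.1767] [0.5063 0.1352 0.1783] [0.037 0.037 0.013]
((0.5057721734046936, 0.13501302897930145), 0.02026478573679924) ((0.5059214234352112, 0.13549639284610748), (0.03066539391875267, 0.02997836098074913), 21.66619873046875)
((0.4868606925010681, 0.19354334473609924), (0.24649520218372345, 0.21578942239284515), 88.55841827392578)
tw [ 0.66338465 -0.23195629  0.00408253] [ 0.69917046 -0.08230962  0.016719  ]
```

View pics/c.png

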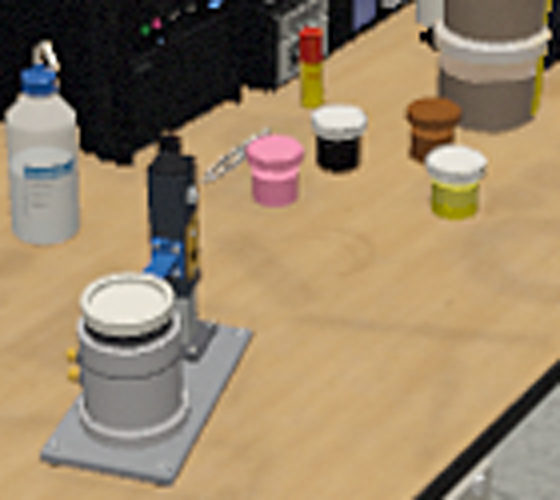

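View pics/d.png

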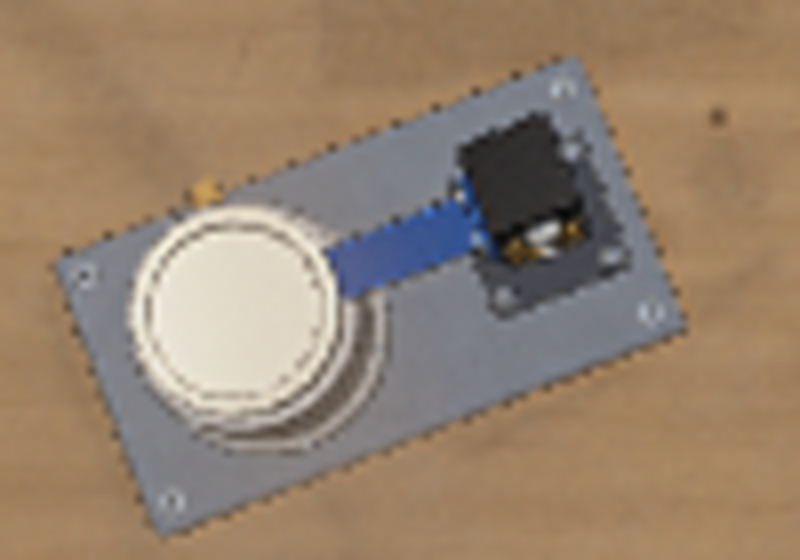

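Scene pixel (344,200), crop (338,140), is black contents under a white cap, so the dark jar is top (417,189), at about (0.593, -0.207). The stand's sleeve cap is at top (290,217) and its shelf at (254.6,233.7). The button faces the robot.

```bash
cat >> h.py <<'E'
from scipy.spatial.transform import Rotation as Ro
def to(p,yaw=None,st=None):
    """shift and turn, in current tool axes, to TCP p with tool y axis at yaw (deg), tool down"""
    st=st or manip.get_state(); w,x,y,z=st['orientation']; R=Ro.from_quat([x,y,z,w])
    d=R.inv().apply(np.array(p)-st['tool_pos']); out=d.round(4)
    if yaw is not None:
        a=np.radians(yaw); Y=np.array([np.cos(a),np.sin(a),0]);Z=np.array([0,0,-1.])
        T=Ro.from_matrix(np.stack([np.cross(Y,Z),Y,Z],1)); out=np.r_[out,(R.inv()*T).as_rotvec().round(4)]
    return out
def atz(s,u,v,z):
    a=world(s,u,v,1.);c=world(s,u,v,0.);return c+(a-c)*(z-c[2])/(a-c)[2]
E
python3 - <<'E'
from h import *
b=dict(np.load('pics/top.npz'))
f=lambda x,y,z:atz(b,225+(x+.5)/8-.5,195+(y+.5)/8-.5,z)
C=np.array([f(*p,.012) for p in[(60,262),(577,62),(683,325),(165,535)]])
print('base',C.mean(0),np.degrees(np.arctan2(*(C[0]-C[1])[:2]*[-1,1])),np.degrees(np.arctan2(*(C[3]-C[2])[:2]*[-1,1])),np.linalg.norm(C[0]-C[1]),np.linalg.norm(C[1]-C[2]))
K=np.array([f(*p,.178) for p in[(460,150),(548,112),(582,203),(497,243)]]);print('cap',K.mean(0),np.linalg.norm(K-np.roll(K,1,0),axis=1))
print('shelf',f(237,310,.1185))
H,W=b['depth'].shape;U,V=np.meshgrid(np.arange(W),np.arange(H));d=b['depth']
P=(np.stack([(U-b['cx'])/b['fx']*d,(V-b['cy'])/b['fy']*d,d],-1)-b['t'])@b['R'];Z=np.where(d>0,P[...,2],0)
for y0 in np.arange(-.6,.3,.1):
    m=(abs(P[...,1]-y0)<.05)&(d>0)
    print(round(y0,1),[(round(x0,1),round(float(Z[m&(abs(P[...,0]-x0)<.05)].max(initial=0)),2)) for x0 in(.3,.4,.5,.6)])
st=manip.get_state()
for p in[(.40,-.28,.30),(.49,-.05,.30),(.506,.136,.29)]: print(to(p,21.7,st), to(p,-24,st)[3:])
E
```

```text
base [0.48255337 0.19297833 0.012     ] 21.151957323741456 21.812090516866885 0.19105007900630597 0.09875213948582064
cap [0.50525381 0.13444817 0.178     ] [0.03079661 0.02930107 0.02994437 0.02862961]
shelf [0.46946378 0.22755597 0.1185    ]
-0.6 [(0.3, 0.32), (0.4, 0.01), (0.5, 0.04), (0.6, 0.04)]
-0.5 [(0.3, 0.13), (0.4, 0.13), (0.5, 0.3), (0.6, 0.3)]
-0.4 [(0.3, 0.14), (0.4, 0.14), (0.5, 0.31), (0.6, 0.3)]
-0.3 [(0.3, 0.13), (0.4, 0.13), (0.5, 0.3), (0.6, 0.3)]
-0.2 [(0.3, 0.01), (0.4, 0.06), (0.5, 0.06), (0.6, 0.06)]
-0.1 [(0.3, 0.01), (0.4, 0.01), (0.5, 0.01), (0.6, 0.06)]
-0.0 [(0.3, 0.01), (0.4, 0.01), (0.5, 0.01), (0.6, 0.04)]
0.1 [(0.3, 0.01), (0.4, 0.01), (0.5, 0.18), (0.6, 0.02)]
0.2 [(0.3, 0.01), (0.4, 0.12), (0.5, 0.18), (0.6, 0.01)]
[ 2.7580e-01 -2.7170e-01 -6.9200e-02 -1.4000e-03 -1.2000e-03 -1.5898e+00] [-1.700e-03 -5.000e-04 -7.921e-01]
[ 4.4100e-01 -4.5530e-01 -6.8900e-02 -1.4000e-03 -1.2000e-03 -1.5898e+00] [-1.700e-03 -5.000e-04 -7.921e-01]
[ 5.2150e-01 -6.2370e-01 -5.8600e-02 -1.4000e-03 -1.2000e-03 -1.5898e+00] [-1.700e-03 -5.000e-04 -7.921e-01]
```

The rows are not in the units I measure in: shifts go in shares of 0.8 m and turns go in shares of 120 degrees. I convert before sending: -0.455 m is -0.5688, 0.441 m is 0.5513, -1.586 rad is -0.7573.

```bash
echo '[[[0.345,-0.34,-0.075,0,0,-0.382],[0.345,-0.34,-0.075,0,0,-0.382],[0.345,-0.34,-0.075,0,0,-0.382],[0.345,-0.34,-0.075,0,0,-0.382],[0.345,-0.34,-0.075,0,0,-0.382],[0.345,-0.34,-0.075,0,0,-0.382],[0.345,-0.34,-0.075,0,0,-0.382],[0.5513,-0.5688,-0.075,0,0,-0.7573],[0.5513,-0.5688,-0.075,0,0,-0.7573],[0.5513,-0.5688,-0.075,0,0,-0.7573],[0.5513,-0.5688,-0.075,0,0,-0.7573],[0.5513,-0.5688,-0.075,0,0,-0.7573]]]' | python3 -m creep 1.0 30
python3 -c "
from h import *
print(manip.get_state()['joint_positions'].round(2),to((.5055,.1345,.27),21.5))"
```

```text
time_s: 1.3
tool_pos: [0.4761, -0.0841, 0.2905]
orientation: [0.0, 0.575, 0.818, -0.0]
wrist_force: [0.6, 0.3, 0.5]
opening: 1.002
grip_force: 0.0
[ 0.56  0.14 -0.56  1.89  0.09  1.13  0.31] [ 0.1958  0.1015  0.0204 -0.0002  0.0004 -0.0304]
```

To row units: 0.196 m is 0.245, 0.1 m is 0.125, -0.03 rad is -0.0143.

```bash
echo '[[[0.245,0.125,0.025,0,0,-0.0143],[0.245,0.125,0.025,0,0,-0.0143],[0.245,0.125,0.025,0,0,-0.0143],[0.245,0.125,0.025,0,0,-0.0143],[0.245,0.125,0.025,0,0,-0.0143],[0.245,0.125,0.025,0,0,-0.0143],[0.245,0.125,0.025,0,0,-0.0143]]]' | python3 -m creep
python3 - <<'E'
from h import *
st=manip.get_state();s=snap('wrist');cv2.imwrite('pics/w.png',s['img']);print(st['joint_positions'].round(2),st['tool_pos'],to((.5055,.1345,.27),21.5,st),s['T_tool_cam'].round(3))
E
```

```text
time_s: 2.0
tool_pos: [0.5049, 0.1318, 0.27]
orientation: [-0.0, 0.565, 0.825, -0.001]
wrist_force: [-1.6, -0.3, 0.2]
opening: 1.003
grip_force: 0.0
[ 0.22  0.26 -0.7   1.83  0.18  1.11 -0.18] [0.50491479 0.13178409 0.26999616] [ 0.0023  0.0015 -0.     -0.0012  0.0002 -0.0056] [[ 0.    -0.962 -0.273  0.07 ]
 [ 1.     0.    -0.    -0.   ]
 [ 0.    -0.273  0.962 -0.144]
 [ 0.     0.     0.     1.   ]]
```

View pics/w.png

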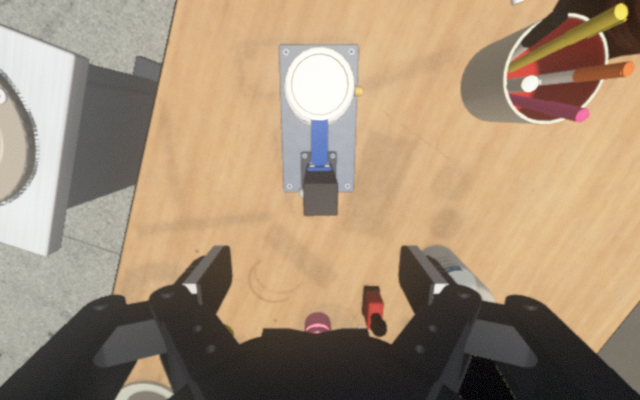

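The wrist view shows the black sleeve cap at columns 303-338, rows 187-215, centred between the fingers, with the arm and shelf straight above it. I'll use it to check the lateral offset.

Run:
```python
from h import *
s=dict(np.load('pics/wrist.npz'));st=manip.get_state();w,x,y,z=st['orientation'];R=Ro.from_quat([x,y,z,w])
T=s['T_tool_cam'];D=s['depth'];print(s['cx'],s['cy'])
for u,v in[(320.5,201.5),(303.5,201),(337.5,201),(320.5,188),(320.5,215),(320,86)]:
    d=np.median(D[int(v)-1:int(v)+2,int(u)-1:int(u)+2]);p=T@[(u-s['cx'])/s['fx']*d,(v-s['cy'])/s['fy']*d,d,1]
    print(u,v,d,p[:3].round(4),(R.apply(p[:3])+st['tool_pos']).round(4))
d=D[180:222,296:346];V,U=np.mgrid[180:222,296:346];p=np.stack([(U-s['cx'])/s['fx']*d,(V-s['cy'])/s['fy']*d,d,np.ones_like(d)],-1)@T.T
q=R.apply(p[...,:3].reshape(-1,3))+st['tool_pos'];m=(q[:,2]>.172)&(q[:,2]<.185);print(cv2.minAreaRect(q[m][:,:2].astype(np.float32)),q[m].mean(0))
```

```text
314.93599326719436 200.2567489392586
320.5 201.5 0.24541156 [0.0022 0.0046 0.0915] [0.5086 0.1344 0.1786]
303.5 201 0.24564439 [ 0.0025 -0.0102  0.0918] [0.4946 0.1294 0.1782]
337.5 201 0.429 [-0.0479  0.0341  0.2681] [0.5539 0.0981 0.0019]
320.5 188 0.24202263 [0.0143 0.0045 0.0914] [0.5042 0.1457 0.1787]
320.5 215 0.24875568 [-0.0102  0.0047  0.0915] [0.5131 0.1228 0.1786]
320 86 0.28145897 [0.1032 0.0048 0.1576] [0.4723 0.2287 0.1124]
((0.5073396563529968, 0.13630926609039307), (0.029859114438295364, 0.030018165707588196), 20.84444808959961) [0.50694835 0.13675402 0.17845035]
```

```bash
python3 -c "
from h import *
print(to((.5063,.1355,.126),21.3))"
```

```text
[ 0.004   0.003   0.1441 -0.0011  0.0006 -0.004 ]
```

To row units: 0.07 m is 0.0875, 0.04 m is 0.05, -0.004 rad is -0.0019.

```bash
echo '[[[0.0038,0.0025,0,0,0,-0.0019],[0.0038,0.0025,0.05,0,0,-0.0019],[0.0038,0.0025,0.0875,0,0,-0.0019],[0.0038,0.0025,0.0875,0,0,-0.0019]]]' | python3 -m creep
python3 -c "
from h import *
print(to((.5063,.1355,.126),21.3))"
```

```text
time_s: 2.45
tool_pos: [0.5036, 0.1332, 0.197]
orientation: [-0.002, 0.564, 0.825, -0.003]
wrist_force: [-0.7, -0.7, 0.2]
opening: 1.0
grip_force: 0.0
[ 0.0012  0.0038  0.071  -0.0072 -0.0003 -0.0006]
```

To row units: 0.071 m is 0.0888, 0.06 m is 0.075.

```bash
echo '[[[0.0013,0.0038,0.0375,0,0,0],[0.0013,0.0038,0.075,0,0,0],[0.0013,0.0038,0.0888,0,0,0],[0.0013,0.0038,0.0888,0,0,0]]]' | python3 -m creep
python3 -c "
from h import *
st=manip.get_state();print(st['joint_vel'].round(3),to((.5063,.1355,.126),21.3))"
```

```text
time_s: 2.85
tool_pos: [0.5082, 0.137, 0.1293]
orientation: [-0.0, 0.564, 0.826, -0.001]
wrist_force: [-0.2, 0.1, 0.0]
opening: 1.002
grip_force: 0.0
[ 0.005 -0.031 -0.017 -0.031 -0.013  0.016  0.012] [-0.0007 -0.0023  0.0033 -0.0017  0.      0.0004]
```

To row units: 0.002 m is 0.0025, -0.001 m is -0.0013.

```bash
echo '[[[0,-0.0013,0.0025,0,0,0],[0,-0.0013,0.0025,0,0,0],[0,-0.0013,0.0025,0,0,0],[0,-0.0013,0.0025,0,0,0],[0,-0.0013,0.0025,0,0,0],[0,-0.0013,0.0025,0,0,0],[0,-0.0013,0.0025,0,0,0]]]' | python3 -m creep 0 30
python3 - <<'E'
from h import *
s=snap('scene');cv2.imwrite('pics/e.png',cv2.resize(s['img'][170:290,250:370],None,fx=5,fy=5,interpolation=cv2.INTER_CUBIC))
E
```

```text
time_s: 3.55
tool_pos: [0.5075, 0.1372, 0.1273]
orientation: [-0.0, 0.564, 0.826, -0.0]
wrist_force: [1.6, 0.1, -5.6]
opening: 0.344
grip_force: 38.4
```

View pics/e.png

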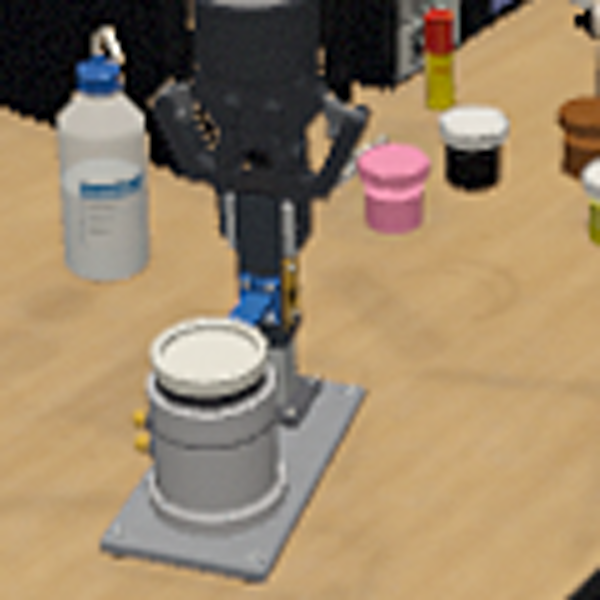

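The crop shows the fingers at (230,220) and (295,220) clasping the sleeve, and the brass plate below them at (291,285). Opening 0.344 is about 29 mm, so the button is flush. Now I raise it gently.

To row units: -0.008 m is -0.01, -0.006 m is -0.0075.

```bash
echo '[[[0,0,-0.0025,0,0,0],[0,0,-0.005,0,0,0],[0,0,-0.0075,0,0,0],[0,0,-0.01,0,0,0],[0,0,-0.01,0,0,0]]]' | python3 -m creep
```

```text
time_s: 4.1
tool_pos: [0.5075, 0.1372, 0.1348]
orientation: [-0.0, 0.564, 0.826, 0.0]
wrist_force: [3.5, 0.9, -10.1]
opening: 0.35
grip_force: 36.8
```

```bash
cat >> h.py <<'E'
def shelf(c=(.4695,.2275)):
    b=snapshot('scene');V,U=np.mgrid[0:400,0:640];d=b['depth']
    P=(np.stack([(U-b['cx'])/b['fx']*d,(V-b['cy'])/b['fy']*d,d],-1)-b['t'])@b['R']
    m=(np.hypot(P[...,0]-c[0],P[...,1]-c[1])<.02)&(d>0)&(P[...,2]>.1)
    return m.sum(),np.median(P[m][:,2])
E
python3 -c "
from h import *
print(shelf(),manip.get_state()['wrist_force'])
a=dict(np.load('pics/scene.npz'))
import h
h.snapshot=lambda n:a
print(h.shelf())"
```

```text
(np.int64(85), np.float64(0.11632641988266723)) [  3.59390712   0.79779344 -11.34004686]
(np.int64(77), np.float64(0.10901522377985279))
```

To row units: -0.028 m is -0.035, -0.026 m is -0.0325.

```bash
echo '[[[0,0,-0.0038,0,0,0],[0,0,-0.0075,0,0,0],[0,0,-0.0113,0,0,0],[0,0,-0.015,0,0,0],[0,0,-0.0188,0,0,0],[0,0,-0.0225,0,0,0],[0,0,-0.0263,0,0,0],[0,0,-0.03,0,0,0],[0,0,-0.0325,0,0,0],[0,0,-0.035,0,0,0],[0,0,-0.035,0,0,0]]]' | python3 -m creep
python3 -c "
from h import *
print(shelf())"
```

```text
time_s: 5.25
tool_pos: [0.5075, 0.1372, 0.1634]
orientation: [0.0, 0.564, 0.826, -0.0]
wrist_force: [4.6, 0.3, -7.4]
opening: 0.345
grip_force: 37.0
(np.int64(76), np.float64(0.14503244350034897))
```

To row units: -0.003 m is -0.0038, -0.002 m is -0.0025.

```bash
echo '[[[0,0,-0.0013,0,0,0],[0,0,-0.0025,0,0,0],[0,0,-0.0038,0,0,0]]]' | python3 -m creep | sed -n '2p;4p'
echo '[[[0,0,-0.0013,0,0,0],[0,0,-0.0025,0,0,0]]]' | python3 -m creep | sed -n '2p;4p'
```

```text
tool_pos: [0.5075, 0.1372, 0.1662]
wrist_force: [5.1, 0.4, -11.0]
tool_pos: [0.5075, 0.1372, 0.1682]
wrist_force: [5.6, 1.1, -11.2]
```

To row units: -0.001 m is -0.0013.

```bash
for i in 1; do echo '[[[0,0,-0.0013,0,0,0]]]' | python3 -m creep | sed -n '2p;4p';  echo '[[[0,0,-0.0013,0,0,0]]]' | python3 -m creep | sed -n '2p;4p'; done
```

```text
tool_pos: [0.5075, 0.1372, 0.1692]
wrist_force: [4.0, 0.1, -11.2]
tool_pos: [0.5075, 0.1371, 0.1702]
wrist_force: [5.1, 1.4, -12.6]
```

```bash
python3 -c "
from h import *
s=snap('scene');cv2.imwrite('pics/f.png',cv2.resize(s['img'][200:250,290:330],None,fx=12,fy=12,interpolation=cv2.INTER_CUBIC))"
```

```text
(no output)
```

View pics/f.png

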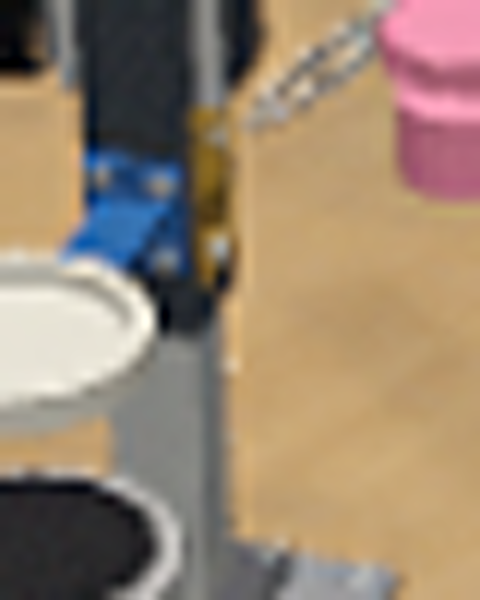

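The crop shows the brass plate at rows 105-285, with bright spots at (215,130) and (218,245) that are probably screws. I'll project known heights onto this view to see where the plate stands.

Run:
```python
from h import *
s=dict(np.load('pics/scene.npz'))
ax=np.array([.5063,.1355]);X=np.array([.9317,.3633])
for z in(.19,.18,.17,.16,.149,.14,.13,.12,.11):
  for o in(.015,):
    p=s['R']@np.r_[ax-o*X,z]+s['t'];u=p[0]/p[2]*s['fx']+s['cx'];v=p[1]/p[2]*s['fy']+s['cy'];print(z,((u-290)*12).round(),((v-200)*12).round())
```

```text
0.19 215.0 19.0
0.18 216.0 55.0
0.17 218.0 90.0
0.16 219.0 125.0
0.149 220.0 163.0
0.14 222.0 194.0
0.13 223.0 228.0
0.12 224.0 261.0
0.11 225.0 295.0
```

Plate edges put its hole at about z 0.131-0.134, so roughly 16 mm more is needed. Advance 8 mm, then feel.

To row units: -0.004 m is -0.005, -0.003 m is -0.0038.

```bash
echo '[[[0,0,-0.0013,0,0,0],[0,0,-0.0025,0,0,0],[0,0,-0.0038,0,0,0],[0,0,-0.005,0,0,0]]]' | python3 -m creep | sed -n '2p;4p'
echo '[[[0,0,-0.0013,0,0,0],[0,0,-0.0025,0,0,0],[0,0,-0.0038,0,0,0]]]' | python3 -m creep | sed -n '2p;4p'
```

```text
tool_pos: [0.5075, 0.1372, 0.1743]
wrist_force: [5.5, 1.2, -11.2]
tool_pos: [0.5075, 0.1372, 0.1777]
wrist_force: [2.9, -1.6, -3.1]
```

Load fell to 3 N, so the dome is entering the hole. Fine steps from here.

To row units: -0.0005 m is -0.0006.

```bash
echo '[[[0,0,-0.0006,0,0,0]]]' | python3 -m creep | sed -n '2p;4,6p'
echo '[[[0,0,-0.0006,0,0,0]]]' | python3 -m creep | sed -n '2p;4,6p'
```

```text
tool_pos: [0.5075, 0.1372, 0.1786]
wrist_force: [1.1, -1.9, 0.4]
opening: 0.348
grip_force: 37.5
tool_pos: [0.5076, 0.1372, 0.1793]
wrist_force: [0.2, -2.0, 1.9]
opening: 0.348
grip_force: 37.9
```

To row units: -0.0005 m is -0.0006.

```bash
echo '[[[0,0,-0.0006,0,0,0]]]' | python3 -m creep | sed -n '2p;4,6p'
echo '[[[0,0,-0.0006,0,0,0]]]' | python3 -m creep | sed -n '2p;4,6p'
```

```text
tool_pos: [0.5076, 0.1372, 0.1797]
wrist_force: [0.6, -2.5, 2.4]
opening: 0.348
grip_force: 37.8
tool_pos: [0.5075, 0.1372, 0.1798]
wrist_force: [0.0, -2.4, 1.5]
opening: 0.349
grip_force: 37.7
```

To row units: -0.0005 m is -0.0006.

```bash
echo '[[[0,0,-0.0006,0,0,0]]]' | python3 -m creep | sed -n '2p;4,6p'
echo '[[[0,0,-0.0006,0,0,0]]]' | python3 -m creep | sed -n '2p;4,6p'
```

```text
tool_pos: [0.5076, 0.1372, 0.18]
wrist_force: [1.6, -2.0, -2.0]
opening: 0.349
grip_force: 37.6
tool_pos: [0.5076, 0.1372, 0.1802]
wrist_force: [2.8, -1.3, -5.0]
opening: 0.347
grip_force: 37.3
```

To row units: -0.0005 m is -0.0006.

```bash
echo '[[[0,0,-0.0006,0,0,0]]]' | python3 -m creep | sed -n '2p;4,6p'
echo '[[[0,0,-0.0006,0,0,0]]]' | python3 -m creep | sed -n '2p;4,6p'
```

```text
tool_pos: [0.5075, 0.1372, 0.1805]
wrist_force: [4.0, -0.5, -7.1]
opening: 0.348
grip_force: 37.0
tool_pos: [0.5075, 0.1372, 0.1809]
wrist_force: [4.8, -1.0, -8.7]
opening: 0.344
grip_force: 36.8
```

To row units: -0.0005 m is -0.0006.

```bash
echo '[[[0,0,-0.0006,0,0,0]]]' | python3 -m creep | sed -n '2p;4,6p'
echo '[[[0,0,-0.0006,0,0,0]]]' | python3 -m creep | sed -n '2p;4,6p'
```

```text
tool_pos: [0.5075, 0.1372, 0.1813]
wrist_force: [5.1, -0.8, -9.0]
opening: 0.344
grip_force: 36.7
tool_pos: [0.5075, 0.1372, 0.1818]
wrist_force: [5.2, -1.1, -9.1]
opening: 0.343
grip_force: 36.7
```

To row units: -0.0005 m is -0.0006.

```bash
echo '[[[0,0,-0.0006,0,0,0]]]' | python3 -m creep | sed -n '2p;4,6p'
echo '[[[0,0,-0.0006,0,0,0]]]' | python3 -m creep | sed -n '2p;4,6p'
```

```text
tool_pos: [0.5075, 0.1372, 0.1823]
wrist_force: [5.9, -0.2, -10.3]
opening: 0.347
grip_force: 36.6
tool_pos: [0.5075, 0.1372, 0.1825]
wrist_force: [7.3, 0.1, -14.5]
opening: 0.346
grip_force: 36.3
```

To row units: -0.0002 m is -0.0003.

```bash
echo '[[[0,0,-0.0003,0,0,0],[0,0,-0.0003,0,0,0]]]' | python3 -m creep | sed -n '2p;4,6p'
python3 -c "
from h import *
print(shelf(),manip.get_state()['wrist_force'])
s=snap('scene');cv2.imwrite('pics/g.png',cv2.resize(s['img'][200:250,290:330],None,fx=12,fy=12,interpolation=cv2.INTER_CUBIC))"
```

```text
tool_pos: [0.5075, 0.1372, 0.1826]
wrist_force: [6.9, -0.7, -12.5]
opening: 0.347
grip_force: 36.2
(np.int64(76), np.float64(0.1646559157498645)) [  6.07927478  -0.57901343 -12.63122289]
```

View pics/g.png

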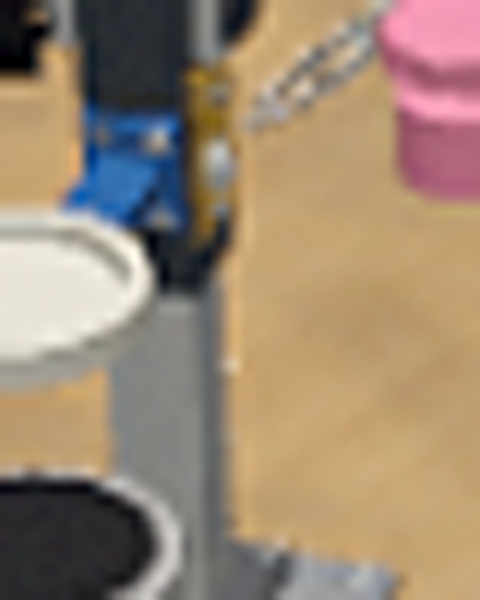

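The button now shows at (218,160), right where z = 0.149 projects (row 163), so it is out through the brass plate's hole. I ease down about 1.5 mm onto it and release.

To row units: 0.0014 m is 0.0018, 0.001 m is 0.0013.

```bash
echo '[[[0,0,0.0006,0,0,0],[0,0,0.0013,0,0,0],[0,0,0.0018,0,0,0],[0,0,0.0018,0,0,0]]]' | python3 -m creep | sed -n '2p;4,6p'
```

```text
tool_pos: [0.5075, 0.1372, 0.182]
wrist_force: [5.8, -0.9, -8.0]
opening: 0.344
grip_force: 36.7
```

To row units: 0.001 m is 0.0013, 0.0005 m is 0.0006.

```bash
echo '[[[0,0,0.0006,0,0,0],[0,0,0.0013,0,0,0],[0,0,0.0013,0,0,0]]]' | python3 -m creep | sed -n '2p;4,6p'
```

```text
tool_pos: [0.5075, 0.1372, 0.1812]
wrist_force: [4.9, -1.6, -7.3]
opening: 0.348
grip_force: 36.9
```

To row units: 0.0005 m is 0.0006.

```bash
echo '[[[0,0,0.0006,0,0,0],[0,0,0.0006,0,0,0]]]' | python3 -m creep | sed -n '2p;4,6p'
```

```text
tool_pos: [0.5075, 0.1372, 0.1807]
wrist_force: [4.7, -2.0, -6.3]
opening: 0.351
grip_force: 36.9
```

To row units: 0.0005 m is 0.0006.

```bash
echo '[[[0,0,0.0006,0,0,0],[0,0,0.0006,0,0,0]]]' | python3 -m creep | sed -n '2p;4,6p'; echo '[[[0,0,0.0004,0,0,0],[0,0,0.0004,0,0,0]]]' | python3 -m creep | sed -n '2p;4,6p'
```

```text
tool_pos: [0.5076, 0.1372, 0.1804]
wrist_force: [4.2, -2.7, -4.0]
opening: 0.347
grip_force: 37.2
tool_pos: [0.5076, 0.1372, 0.1802]
wrist_force: [3.6, -2.1, -1.4]
opening: 0.349
grip_force: 37.4
```

Load transfers to the button within 0.3 mm, so it seats firmly. Open.

```bash
echo '[[[0,0,0,0,0,0],[0,0,0,0,0,0],[0,0,0,0,0,0],[0,0,0,0,0,0],[0,0,0,0,0,0],[0,0,0,0,0,0]]]' | python3 -m creep 1.0
python3 -c "
from h import *
print(shelf())
st=manip.get_state();print(st['joint_positions'].round(2))
for p,y in[((.5075,.1372,.34),21.3),((.56,-.0,.34),0),((.593,-.207,.14),-25)]:print(to(p,y,st))"
```

```text
time_s: 10.15
tool_pos: [0.5074, 0.1374, 0.18]
orientation: [-0.0, 0.564, 0.826, 0.0]
wrist_force: [-0.6, -0.2, 0.9]
opening: 0.996
grip_force: 0.0
(np.int64(76), np.float64(0.16166979279110044))
[ 0.17  0.37 -0.67  1.93  0.28  0.94 -0.27]
[-2.0e-04 -0.0e+00 -1.6e-01 -0.0e+00 -1.0e-04  1.2e-03]
[-1.471e-01 -1.100e-03 -1.601e-01 -0.000e+00 -1.000e-04  3.730e-01]
[-3.519e-01 -4.580e-02  3.990e-02 -0.000e+00 -1.000e-04  8.093e-01]
```

To row units: -0.352 m is -0.44, -0.33 m is -0.4125, 0.81 rad is 0.3867.

```bash
echo '[[[0,0,-0.05,0,0,0],[0,0,-0.1125,0,0,0],[0,0,-0.1625,0,0,0.0477],[-0.0625,0,-0.175,0,0,0.0955],[-0.125,0,-0.175,0,0,0.1671],[-0.1838,0,-0.175,0,0,0.2387],[-0.2463,-0.0125,-0.175,0,0,0.3104],[-0.3088,-0.025,-0.15,0,0,0.382],[-0.3713,-0.0413,-0.1,0,0,0.3867],[-0.4125,-0.05,-0.05,0,0,0.3867],[-0.44,-0.0575,0,0,0,0.3867],[-0.44,-0.0575,0,0,0,0.3867]]]' | python3 -m creep
python3 - <<'E'
from h import *
print(shelf())
st=manip.get_state();s=snap('wrist');cv2.imwrite('pics/w2.png',s['img'])
w,x,y,z=st['orientation'];R=Ro.from_quat([x,y,z,w]);D=s['depth'];V,U=np.mgrid[0:400,0:640]
p=np.stack([(U-s['cx'])/s['fx']*D,(V-s['cy'])/s['fy']*D,D,np.ones_like(D)],-1)@s['T_tool_cam'].T
q=R.apply(p[...,:3].reshape(-1,3))+st['tool_pos']
m=(D.ravel()>0)&(q[:,2]>.047)&(q[:,2]<.07)&(np.hypot(q[:,0]-.593,q[:,1]+.207)<.04);print(m.sum(),cv2.minEnclosingCircle(q[m][:,:2].astype(np.float32)),q[m].mean(0))
print(st['joint_positions'].round(2),to((.593,-.207,.07),-25,st))
E
```

```text
time_s: 11.4
tool_pos: [0.5899, -0.2108, 0.1755]
orientation: [-0.002, 0.845, 0.535, -0.003]
wrist_force: [-1.3, 0.4, 0.4]
opening: 1.001
grip_force: 0.0
(np.int64(77), np.float64(0.16182001789392725))
2410 ((0.5942097902297974, -0.20560131967067719), 0.02731328085064888) [ 0.59481149 -0.20426327  0.05675232]
[ 0.53  0.49 -0.38  1.71  0.21  1.   -0.37] [ 0.0049  0.0021  0.1047 -0.0073  0.0024 -0.0051]
```

View pics/w2.png

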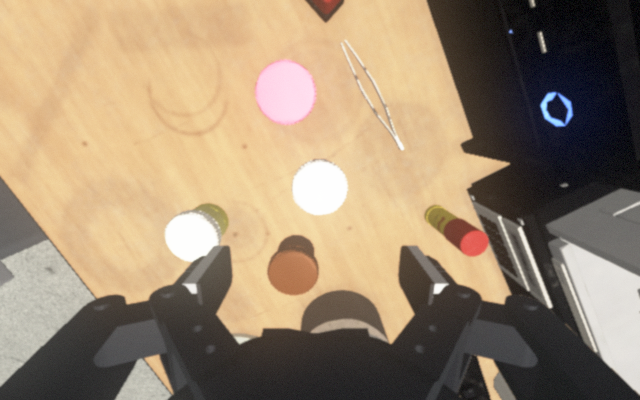

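Target cap at wrist pixel (320,187), pink at (286,92), brown at (294,268), yellow at (193,235), tweezers at (375,95). I need to check the clearance of the tall stack at (343,320).

Run:
```python
from h import *
b=dict(np.load('pics/top.npz'));V,U=np.mgrid[0:400,0:640];d=b['depth']
P=(np.stack([(U-b['cx'])/b['fx']*d,(V-b['cy'])/b['fy']*d,d],-1)-b['t'])@b['R'];P=P[(d>0)&(P[...,2]>.08)]
r=np.hypot(P[:,0]-.594,P[:,1]+.206);i=r.argsort()[:300:50];print(np.c_[P[i],r[i]].round(3))
print(to((.594,-.206,.03),-25))
```

```text
[[ 0.69  -0.293  0.089  0.13 ]
 [ 0.547 -0.34   0.195  0.142]
 [ 0.56  -0.345  0.296  0.144]
 [ 0.559 -0.347  0.298  0.145]
 [ 0.543 -0.343  0.097  0.147]
 [ 0.548 -0.346  0.298  0.148]]
[ 0.0033  0.0024  0.1475 -0.005   0.0008 -0.0032]
```

To row units: 0.09 m is 0.1125, 0.07 m is 0.0875.

```bash
echo '[[[0.0038,0.0025,0.0375,0,0,0],[0.0038,0.0025,0.0875,0,0,0],[0.0038,0.0025,0.1125,0,0,0],[0.0038,0.0025,0.1125,0,0,0],[0.0038,0.0025,0.1125,0,0,0]]]' | python3 -m creep
python3 -c "
from h import *
print(to((.594,-.206,.023),-25))"
```

```text
time_s: 12.0
tool_pos: [0.5978, -0.2037, 0.0924]
orientation: [0.001, 0.843, 0.538, 0.001]
wrist_force: [0.8, 0.3, 0.7]
opening: 1.002
grip_force: 0.0
[-0.0038 -0.0027  0.0694  0.0027 -0.0014  0.0014]
```

To row units: 0.07 m is 0.0875, 0.06 m is 0.075.

```bash
echo '[[[-0.0038,-0.0025,0.0375,0,0,0],[-0.0038,-0.0025,0.075,0,0,0],[-0.0038,-0.0025,0.0875,0,0,0],[-0.0038,-0.0025,0.0875,0,0,0],[-0.0038,-0.0025,0.0875,0,0,0]]]' | python3 -m creep
python3 -c "
from h import *
print(to((.594,-.206,.023),-25))"
```

```text
time_s: 12.5
tool_pos: [0.5946, -0.2072, 0.0221]
orientation: [0.001, 0.843, 0.537, 0.001]
wrist_force: [-0.7, -0.2, 0.6]
opening: 0.999
grip_force: 0.0
[ 0.0008 -0.001  -0.0009  0.003  -0.0007 -0.0004]
```

To row units: -0.29 m is -0.3625, -0.25 m is -0.3125.

```bash
echo '[[[0,0,0,0,0,0],[0,0,0,0,0,0],[0,0,0,0,0,0],[0,0,0,0,0,0],[0,0,0,0,0,0]]]' | python3 -m creep 0 30
echo '[[[0,0,-0.0125,0,0,0],[0,0,-0.0375,0,0,0],[0,0,-0.075,0,0,0],[0,0,-0.125,0,0,0],[0,0,-0.1875,0,0,0],[0,0,-0.25,0,0,0],[0,0,-0.3125,0,0,0],[0,0,-0.3625,0,0,0],[0,0,-0.3625,0,0,0],[0,0,-0.3625,0,0,0]]]' | python3 -m creep
python3 -c "
from h import *
st=manip.get_state();print(st['joint_positions'].round(2),to((.53,.0,.31),0,st),to((.4695,.2277,.31),21.3,st))"
```

```text
time_s: 13.0
tool_pos: [0.5937, -0.2075, 0.0214]
orientation: [0.001, 0.844, 0.537, 0.001]
wrist_force: [-1.4, 1.6, 5.6]
opening: 0.598
grip_force: 30.3
time_s: 14.0
tool_pos: [0.593, -0.2072, 0.3115]
orientation: [0.001, 0.844, 0.537, 0.001]
wrist_force: [-0.6, -0.9, -1.1]
opening: 0.592
grip_force: 31.4
[ 0.54  0.37 -0.41  1.56  0.15  1.25 -0.33] [ 1.610e-01 -1.448e-01  1.100e-03  2.400e-03  4.000e-04 -4.370e-01] [ 3.417e-01 -2.960e-01  8.000e-04  2.400e-03  9.000e-04 -8.087e-01]
```

The rows are not in the units I measure in: shifts go in shares of 0.8 m and turns go in shares of 120 degrees. I convert before sending: 0.341 m is 0.4263, 0.31 m is 0.3875, -0.808 rad is -0.3858.

```bash
echo '[[[0.025,-0.0225,0,0,0,-0.0477],[0.0688,-0.06,0,0,0,-0.0955],[0.1125,-0.1,0,0,0,-0.1432],[0.1563,-0.14,0,0,0,-0.191],[0.2013,-0.1813,0,0,0,-0.2387],[0.25,-0.2188,0,0,0,-0.2865],[0.2975,-0.2563,0,0,0,-0.3342],[0.3438,-0.295,0,0,0,-0.3858],[0.3875,-0.3338,0,0,0,-0.3858],[0.4188,-0.3625,0,0,0,-0.3858],[0.4263,-0.37,0,0,0,-0.3858],[0.4263,-0.37,0,0,0,-0.3858]]]' | python3 -m creep
echo '[[[0,0,0.025,0,0,0],[0,0,0.05,0,0,0],[0,0,0.0625,0,0,0],[0,0,0.0625,0,0,0],[0,0,0.0625,0,0,0]]]' | python3 -m creep | sed -n '2,4p'
python3 - <<'E'
from h import *
st=manip.get_state();s=snap('wrist');a=snap('scene')
A=cv2.resize(a['img'][140:290,230:380],None,fx=3.5,fy=3.5,interpolation=cv2.INTER_CUBIC)
cv2.imwrite('pics/h.png',np.hstack([A,s['img'][40:400,:][:, 200:440].repeat(1,0)[:360]]) if 0 else A)
w,x,y,z=st['orientation'];R=Ro.from_quat([x,y,z,w]);D=s['depth'];V,U=np.mgrid[0:400,0:640]
p=np.stack([(U-s['cx'])/s['fx']*D,(V-s['cy'])/s['fy']*D,D,np.ones_like(D)],-1)@s['T_tool_cam'].T
t=p[...,:3].reshape(-1,3);q=R.apply(t)+st['tool_pos'];g=D.ravel()>0
m=g&(q[:,2]>.15)&(q[:,2]<.185)&(np.hypot(q[:,0]-.47,q[:,1]-.228)<.045);print('shelf',m.sum(),q[m].min(0),q[m].max(0),cv2.minEnclosingCircle(q[m][:,:2].astype(np.float32)))
m=g&(abs(t[:,0])<.03)&(abs(t[:,1])<.022)&(abs(t[:,2])<.045);print('jar',m.sum(),t[m].min(0) if m.any() else 0,t[m].max(0) if m.any() else 0)
print(st['tool_pos'],to((.47,.228,.26),21.3,st))
E
```

```text
time_s: 15.2
tool_pos: [0.4676, 0.2279, 0.3087]
orientation: [-0.001, 0.563, 0.826, -0.001]
wrist_force: [-0.6, -0.7, -1.4]
opening: 0.593
grip_force: 31.4
tool_pos: [0.4695, 0.2263, 0.2602]
orientation: [-0.0, 0.565, 0.825, -0.0]
wrist_force: [-0.3, 0.4, 0.1]
shelf 2829 [0.43734059 0.20787366 0.16049397] [0.50343461 0.26347784 0.17263131] ((0.4705179035663605, 0.2301318198442459), 0.03336136415600777)
jar 10831 [-0.02431821 -0.02199302 -0.03765085] [0.02999802 0.02199227 0.01860603]
[0.46951609 0.226296   0.26015905] [ 0.0014  0.0011  0.0002 -0.0002  0.0001 -0.002 ]
```

View pics/h.png

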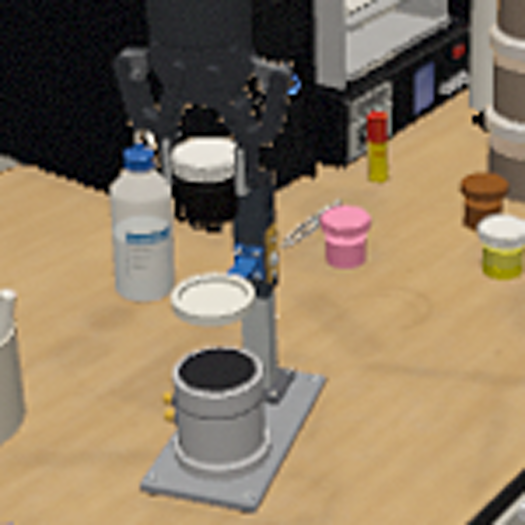

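Jar held upright at crop (205,180), above the shelf at (213,297). Next I measure the jar relative to the shelf in the same wrist image.

Run:
```python
from h import *
s=dict(np.load('pics/wrist.npz'));D=s['depth'];V,U=np.mgrid[0:400,0:640]
p=np.stack([(U-s['cx'])/s['fx']*D,(V-s['cy'])/s['fy']*D,D,np.ones_like(D)],-1)@s['T_tool_cam'].T
t=p[...,:3].reshape(-1,3);g=D.ravel()>0
for lo,hi in((-.05,-.03),(-.03,-.02),(-.02,0),(0,.03)):
    m=g&(abs(t[:,0])<.04)&(abs(t[:,1])<.022)&(t[:,2]>lo)&(t[:,2]<hi);print(lo,m.sum(),np.percentile(t[m],[1,99],axis=0).round(4).tolist())
m=g&(np.hypot(t[:,0],t[:,1])<.045)&(t[:,2]>.08)&(t[:,2]<.11);print(np.percentile(t[m],[.3,50,99.7],axis=0).round(4))
```

```text
-0.05 9611 [[-0.0212, -0.0214, -0.0369], [0.0287, 0.0214, -0.0314]]
-0.03 466 [[0.0192, -0.0204, -0.0299], [0.0299, 0.0205, -0.0223]]
-0.02 241 [[0.0192, -0.0146, -0.0092], [0.0248, 0.0126, -0.0001]]
0 517 [[0.0132, -0.0193, 0.0002], [0.0247, 0.0174, 0.0172]]
[[-0.0131 -0.03    0.0881]
 [ 0.0137  0.004   0.0955]
 [ 0.036   0.0345  0.0982]]
```

```bash
echo '[[[0.0013,0.0023,0.0125,0,0,0],[0.0013,0.0023,0.0375,0,0,0],[0.0013,0.0023,0.0625,0,0,0],[0.0013,0.0023,0.0775,0,0,0],[0.0013,0.0023,0.085,0,0,0],[0.0013,0.0023,0.085,0,0,0],[0.0013,0.0023,0.085,0,0,0]]]' | python3 -m creep | sed -n '2,4p'
python3 -c "
from h import *
print(to((.4705,.2287,.186),21.3))"
```

```text
tool_pos: [0.4707, 0.229, 0.1926]
orientation: [0.0, 0.565, 0.825, 0.0]
wrist_force: [-0.4, -0.0, -0.4]
[-0.0002 -0.0003  0.0066  0.001  -0.0002 -0.0006]
```

To row units: 0.004 m is 0.005, 0.003 m is 0.0038.

```bash
echo '[[[0,0,0.0013,0,0,0],[0,0,0.0025,0,0,0],[0,0,0.0038,0,0,0],[0,0,0.005,0,0,0],[0,0,0.005,0,0,0]]]' | python3 -m creep | sed -n '2,4p'
echo '[[[0,0,0.0013,0,0,0],[0,0,0.0013,0,0,0]]]' | python3 -m creep | sed -n '2p;4p'
```

```text
tool_pos: [0.4703, 0.2285, 0.1879]
orientation: [0.0, 0.565, 0.825, -0.0]
wrist_force: [0.8, 0.3, 0.4]
tool_pos: [0.4703, 0.2285, 0.1868]
wrist_force: [0.0, -0.3, -0.2]
```

To row units: 0.001 m is 0.0013.

```bash
echo '[[[0,0,0.0013,0,0,0],[0,0,0.0013,0,0,0]]]' | python3 -m creep | sed -n '2p;4p'; echo '[[[0,0,0.0009,0,0,0],[0,0,0.0009,0,0,0]]]' | python3 -m creep | sed -n '2p;4p'
```

```text
tool_pos: [0.4703, 0.2286, 0.1858]
wrist_force: [-0.9, 0.0, -0.9]
tool_pos: [0.4703, 0.2286, 0.1852]
wrist_force: [-0.6, -0.1, -0.1]
```

To row units: 0.0007 m is 0.0009.

```bash
echo '[[[0,0,0.0009,0,0,0],[0,0,0.0009,0,0,0]]]' | python3 -m creep | sed -n '2p;4p'; echo '[[[0,0,0.0009,0,0,0],[0,0,0.0009,0,0,0]]]' | python3 -m creep | sed -n '2p;4p'
```

```text
tool_pos: [0.4703, 0.2286, 0.1845]
wrist_force: [-0.1, -0.7, -1.5]
tool_pos: [0.4703, 0.2286, 0.1838]
wrist_force: [-1.0, -0.2, -0.7]
```

To row units: 0.0007 m is 0.0009.

```bash
echo '[[[0,0,0.0009,0,0,0],[0,0,0.0009,0,0,0]]]' | python3 -m creep | sed -n '2p;4p'; python3 -c "
from h import *
s=snap('scene');cv2.imwrite('pics/i.png',cv2.resize(s['img'][170:250,260:340],None,fx=6,fy=6,interpolation=cv2.INTER_CUBIC))"
```

```text
tool_pos: [0.4704, 0.2286, 0.1834]
wrist_force: [-1.4, -1.0, 2.4]
```

View pics/i.png

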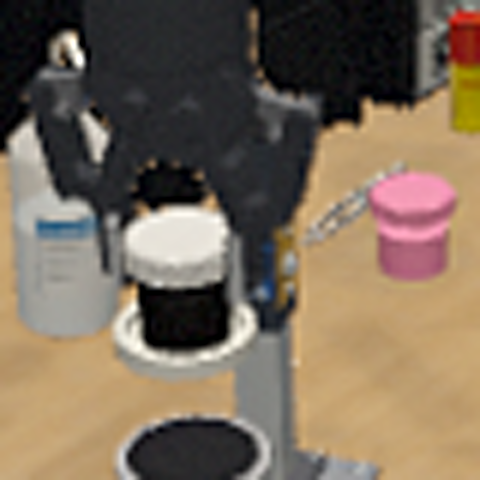

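The jar stands inside the dish, with its bottom at about (185,345) and the dish spanning columns 115-255. Contact is 2.4 N. Release and retreat.

To row units: -0.16 m is -0.2, -0.14 m is -0.175.

```bash
echo '[[[0,0,0,0,0,0],[0,0,0,0,0,0],[0,0,0,0,0,0],[0,0,0,0,0,0],[0,0,0,0,0,0]]]' | python3 -m creep 1.0 | sed -n '1,5p'
echo '[[[0,0,-0.0125,0,0,0],[0,0,-0.0375,0,0,0],[0,0,-0.075,0,0,0],[0,0,-0.125,0,0,0],[0,0,-0.175,0,0,0],[0,0,-0.2,0,0,0],[0,0,-0.2,0,0,0],[0,0,-0.2,0,0,0]]]' | python3 -m creep
python3 - <<'E'
from h import *
a=snap('scene');b=snap('top')
A=cv2.resize(a['img'][165:290,260:385],(500,500),interpolation=cv2.INTER_CUBIC)
cv2.imwrite('pics/j.png',A)
print(shelf())
E
```

```text
time_s: 18.75
tool_pos: [0.4703, 0.2286, 0.1831]
orientation: [-0.0, 0.565, 0.825, 0.0]
wrist_force: [-0.5, 0.7, -0.4]
opening: 0.999
time_s: 19.55
tool_pos: [0.4703, 0.2286, 0.3435]
orientation: [0.0, 0.565, 0.825, 0.0]
wrist_force: [0.0, -0.6, -0.9]
opening: 0.999
grip_force: 0.0
(np.int64(292), np.float64(0.4232175340247025))
```

View pics/j.png

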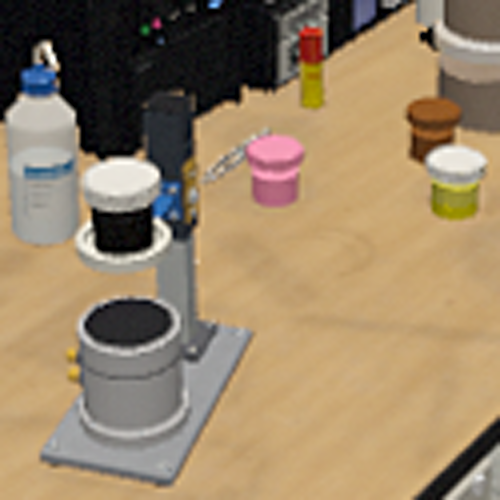

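The final view shows the dark jar upright in the ring at (125,220), with the other jars and the tweezers where they were. I've also viewed more than the 10 pictures I was allowed, so I'll look at no more. I'll check how far the button is out from wrist depth numbers only.

To row units: -0.1 m is -0.125, -0.08 m is -0.1.

```bash
echo '[[[-0.025,-0.025,0,0,0,0],[-0.075,-0.0625,0,0,0,0],[-0.125,-0.1,0,0,0,0],[-0.125,-0.1,0,0,0,0],[-0.125,-0.1,0,0,0,0],[-0.125,-0.1,0,0,0,0]]]' | python3 -m creep | sed -n '1,2p'
python3 - <<'E'
from h import *
st=manip.get_state();s=snap('wrist');D=s['depth'];V,U=np.mgrid[0:400,0:640]
w,x,y,z=st['orientation'];R=Ro.from_quat([x,y,z,w])
p=np.stack([(U-s['cx'])/s['fx']*D,(V-s['cy'])/s['fy']*D,D,np.ones_like(D)],-1)@s['T_tool_cam'].T
q=R.apply(p[...,:3].reshape(-1,3))+st['tool_pos'];g=D.ravel()>0
a=np.radians(21.3);e=q-[.5072,.1368,0];S=np.c_[e[:,0]*np.cos(a)+e[:,1]*np.sin(a),-e[:,0]*np.sin(a)+e[:,1]*np.cos(a),e[:,2]]
c=g&(S[:,2]>.215)&(np.hypot(S[:,0],S[:,1])<.03);print('cap',c.sum(),np.percentile(S[c],[1,50,99],axis=0).round(4).tolist())
for z0 in np.arange(.110,.20,.006):
    m=g&(abs(S[:,2]-z0)<.003)&(S[:,0]<0)&(S[:,0]>-.04)&(abs(S[:,1])<.02)
    n=m&(abs(S[:,1])<.005)
    if m.sum()>3:print(round(z0,3),m.sum(),np.percentile(S[m,0],[2,50]).round(4),n.sum() and np.percentile(S[n,0],[2,50]).round(4))
m=g&(S[:,2]>.10)&(S[:,2]<.2)&(S[:,0]<-.0185)&(S[:,0]>-.03)&(abs(S[:,1])<.02);print(S[m].round(4)[:40])
E
```

```text
time_s: 20.3
tool_pos: [0.4319, 0.1073, 0.3428]
cap 12127 [[-0.0286, -0.0115, 0.2236], [-0.0184, 0.0098, 0.4176], [0.0109, 0.0147, 0.4405]]
0.116 6 [-0.0155 -0.0154] 0
0.122 10 [-0.0156 -0.0154] [-0.0156 -0.0154]
0.128 15 [-0.0156 -0.0154] [-0.0152 -0.0152]
0.134 15 [-0.0167 -0.0157] [-0.0167 -0.0164]
0.14 17 [-0.0162 -0.0153] [-0.0162 -0.0162]
0.146 22 [-0.0161 -0.0157] 0
0.152 47 [-0.0207 -0.0168] [-0.0207 -0.0196]
0.158 52 [-0.0188 -0.0159] [-0.0188 -0.0166]
0.164 32 [-0.0162 -0.0156] [-0.016  -0.0159]
0.17 92 [-0.0176 -0.0116] [-0.0179 -0.0167]
0.176 41 [-0.0162 -0.0157] [-0.0161 -0.0159]
0.182 56 [-0.016  -0.0153] [-0.0162 -0.0154]
0.188 47 [-0.0155 -0.0152] [-0.0154 -0.0153]
0.194 60 [-0.0155 -0.015 ] [-0.0155 -0.0147]
0.2 51 [-0.0155 -0.0147] [-0.0142 -0.0138]
[[-1.960e-02  4.500e-03  1.526e-01]
 [-1.860e-02  4.800e-03  1.539e-01]
 [-2.040e-02  2.900e-03  1.509e-01]
 [-1.960e-02  3.400e-03  1.531e-01]
 [-2.040e-02  1.700e-03  1.508e-01]
 [-1.980e-02  2.500e-03  1.547e-01]
 [-2.080e-02  1.000e-03  1.535e-01]
 [-1.980e-02  1.200e-03  1.546e-01]
 [-1.880e-02  1.500e-03  1.559e-01]
 [-2.050e-02 -5.000e-04  1.522e-01]
 [-1.980e-02  1.000e-04  1.550e-01]
 [-1.890e-02  4.000e-04  1.565e-01]
 [-2.070e-02 -1.400e-03  1.537e-01]
 [-1.960e-02 -1.300e-03  1.545e-01]
 [-1.860e-02 -1.000e-03  1.555e-01]
 [-2.040e-02 -3.000e-03  1.523e-01]
 [-1.950e-02 -2.500e-03  1.543e-01]
 [-1.870e-02 -2.100e-03  1.565e-01]
 [-1.910e-02 -4.200e-03  1.525e-01]]
```

The dome stands at least 5.3 mm proud of the face on its visible upper half, which matches fully out (6 mm at the tip). The sleeve hangs on it with the jar in place. Handing in.

```bash
python3 -c "
from station import manip
print(manip.finish_job())"
```

```text
the job is handed in; nothing more can be done
None
```

I handed the job in: the sleeve hangs on the button, which is fully out through the brass plate's hole, and the dark jar stands upright in the raised shelf's ring with the jars and tweezers undisturbed in the last view; I did not recheck the survey meter after the start, and I viewed 12 pictures where 10 were allowed.

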